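Screw the lid onto the spares tub

TASK

Close the open white tub of bolts with the larger of the two loose grey lids. Stand the lid level on top of the tub's thread with its grip bar about an eighth of a turn clockwise (seen from above) of the tub's long axis, turn it back anticlockwise until the bar lies along the long axis and lower it into the thread start so that it sits right down on the rim, then tighten it clockwise to the stop and let go. Leave the smaller lid where it lies.

Things in the scene. Friction and masses are not known exactly. Their poses are not given: they have to be found in the camera images.
- tub: Open white tub of bolts, fixed to the bench by a 170 x 116 mm base plate. Body 150 mm long (x axis) by 110 mm, 90 mm high; origin under its centre, z up. On top a round neck, outside 63 mm (top 4 mm taper to 57), with two thread ridges out to 82 mm diameter, flat tops at 116 mm, 120 degrees each; the 60 degree gaps between them (thread starts) face its +x and -x, along the long axis.
- tub_rim (a point): Centre of the tub's mouth, at its rim, 120 mm above the tub's origin. Lid origin when standing on the ridges (x axis 45 deg clockwise of the tub's): 4 mm below this. Turned back, x axes parallel within 12 deg, it can go straight down 15 mm to rest on the rim: 19 mm below. Then it turns 75 deg clockwise at that height to a stop; anticlockwise it is blocked after 14 deg.
- lid: Larger grey lid, skirt down on the bench: 98 mm diameter, 24 mm high without its bar, 0.08 to 0.17 kg. Origin at the centre of the lower edge, z up. Upright grip bar across its top along x: 70 mm long, 14 mm thick, 24 to 56 mm above the origin. Skirt inside 91 mm diameter; two lugs at its lower edge under the bar's ends, 32 deg wide, 5 mm high, in to 72 mm diameter. A half turn makes no difference.
- lid_bar_end (a point): Top of the larger lid's grip bar at its +x end: 35 mm from the lid's axis along its x axis and 56 mm above the lid's origin. The lid has about 4 mm of sideways play on the neck.
- small_lid: Smaller grey lid, which does not fit and is to be left alone: 68 mm diameter, same heights, grip bar 50 mm long and 14 mm thick along its x axis. Origin at the centre of its lower edge. The two lids may lie in either place.
Not all that is in view belongs to the job. What is shaped like the lid but red or turquoise is not meant.

How it is judged:
By the outcome, as a careful person would: the job done as asked, in the order asked, and still so for the second after the job is handed in, with the robot touching nothing.
It also fails if it takes over 45 s, if anything falls off the work surface, if the arm or the gripper's body presses on something with over 40 N, if the wrist force passes 120 N, or if a joint passes its speed limit or range.

ROBOT

A 6-joint arm with a two-finger parallel gripper is mounted at the origin on the work surface. World frame = base frame: x ahead of the robot, y to its left, z up, the work surface at z = 0. Lengths are in m, angles in degrees, forces in N, time in s.
With the tool pointing down it reaches from about 0.375 to 0.75 m from the base axis. Payload 9 kg.
Tool frame: the origin (TCP) lies where the fingers leave the gripper's body, on its centre line; the fingertips stand 73 mm ahead of it and the grasp point (between the pads) lies 54 mm ahead of it (robot.tip_reach is the distance from the TCP to the fingertips, in m); z points along the fingers, y is the direction in which the jaws open and shut (so a half turn about z gives the same grasp; the last joint's range is limited). The gripper opens to 85 mm and grips with 20 to 120 N. Pads are 22 mm wide; open, the fingers measure 114 mm over their backs; the gripper's body (76 mm by 85 mm) begins 54 mm behind the grasp point. The pads swing forward as they close: fully open they stand 13 mm farther back than shut.
Start: joints at [-84.15, 5.964, 5.575, 89.605, 0, 77.527], TCP at [0.189, -0.57, 0.304] pointing down, gripper open.
Joint ranges: [-171.21, 171.21], [-48.23, 106.86], [-62.78, 66.21], [-105.2, 120.99], [-86.42, 89.51], [-180, 180]. Speed limits (degrees/s): [127.2, 127.2, 147.25, 180, 180, 180].

INTERFACE

Orientations are given as [roll, pitch, yaw] about the fixed x, y, z axes, in that order (R = Rz(yaw) Ry(pitch) Rx(roll)).
In Python, from plant import robot gives the robot as it stands. Calls block until the motion is done:
- robot.move_pose(position, orientation): joint-space move of the TCP to a pose.
- robot.line_to(position, vel=0.15, rotation=None, guard=None): straight line of the TCP; rotation=None keeps the orientation; vel is the mean speed in m/s. With guard (N) it stops when the force on the tool has changed by that much, and returns True; else False.
- robot.goto_joints(angles): joint-space move.
- robot.set_gripper(opening): finger opening in m; the grip force is fixed at half the most; returns when the fingers have stopped.
- robot.pause(seconds).
- robot.ik(position, orientation): joint angles nearest the present ones, or None.
- robot.observe(): the state.
- robot.grab_frame(name): name is "side" or "top"; returns the picture (420x560x3 uint8, blue, green, red); there is no depth.
- robot.get_calibration(name): a dict with "vertical_fov" (degrees; the focal length in pixels is half the picture's height over the tangent of half this angle, whatever the lens; pixels are square), "cx", "cy" (the principal point, pixels), "rvec" (rotation vector, rad) and "tvec" (3), from world to camera coordinates, as OpenCV has them. Camera axes: x right, y down, z forward; pixel columns grow to the right and rows downward; lengths in m; the calibration is good to about 2 mm. A picture is of the moment at which its call begins. get_calibration takes no time and is no camera call.
A pose or a line that the arm cannot do raises robot.IKError and nothing moves.
- robot.job_done(): hands the job in, once; it reports no verdict.
The state is a dict: "time": time; "q": joint angles; "qvel": joint speeds; "joint_torque": joint torques, N m; "tool_pos": TCP position; "tcp_rot": TCP orientation; "ft_force": force on the tool from outside, world axes, zero at the start; "torque": the same for the moment, N m; "gripper_width": finger opening in m.
Only numpy, scipy, OpenCV 4.12 (cv2) and the standard library are available. Lean on these libraries where they do the work, as an engineer would, in place of code of your own. Each camera call takes 0.05 s, during which the arm holds its last target.

## Working session

There is one attempt and no reset: what is moved stays moved. The work goes in short steps, each a Python script; the robot and the scene stay as the last script left them, time stands still between calls to the robot, and variables do not carry over. Pictures are saved under pics/ and viewed, and the job is handed in when it is done.

```bash
ls; mkdir -p pics; python3 - <<'E'
from plant import robot
import cv2,numpy as np
for n in("side","top"):
    f=robot.grab_frame(n); cv2.imwrite(f"pics/{n}0.png",f); print(n,robot.get_calibration(n))
s=robot.observe();print(s['time'],s['tcp_rot'],s['gripper_width'])
E
```

```text
pics
side {'vertical_fov': 46.15320091720023, 'cx': 280.90039263571134, 'cy': 207.46363876614754, 'rvec': array([ 2.1975957 , -0.23196473,  0.09121262]), 'tvec': array([-0.49476982,  0.10184401,  1.29746576])}
top {'vertical_fov': 57.080116555884196, 'cx': 280.8269845074377, 'cy': 215.93538988394053, 'rvec': array([ 2.19719386, -2.13865313,  0.05772888]), 'tvec': array([-0.10621814,  0.49393588,  0.9228088 ])}
0.1 [-1.79934574e+02 -1.52951329e-02  1.83209348e+01] 0.08565781894044631
```

View pics/side0.png

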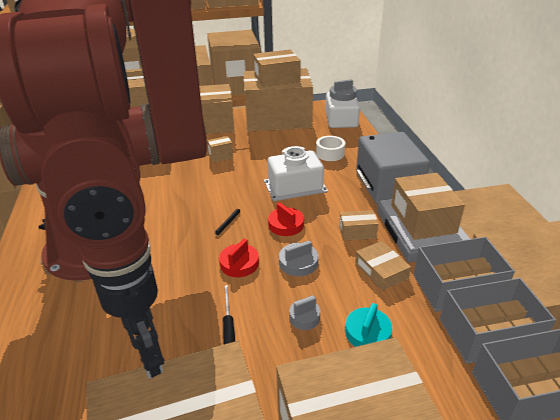

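View pics/top0.png

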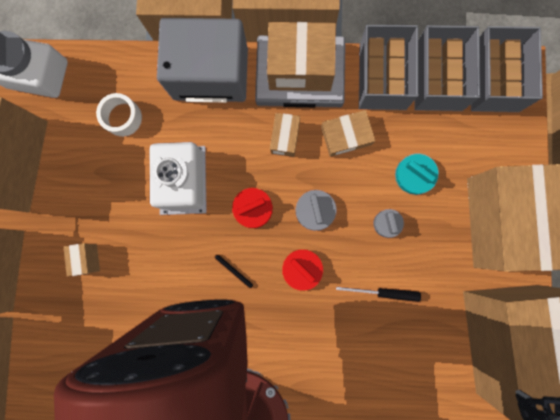

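The top view shows two loose grey lids, a larger one at (316,210) and a smaller one at (389,223). There are also red lids at (252,208) and (303,270), a turquoise lid at (417,174), and a closed tub at (25,60) whose grey lid isn't loose. The one meant is (316,210), which is (298,258) in the side view. The open tub is at (175,177) in top and (296,173) in side. I'll confirm this with enlarged crops.

```bash
python3 - <<'E'
import cv2,numpy as np
t=cv2.imread('pics/top0.png');s=cv2.imread('pics/side0.png')
def c(im,x,y,w=80,h=60,k=5):return cv2.resize(im[y:y+h,x:x+w],None,fx=k,fy=k,interpolation=cv2.INTER_CUBIC)
a=np.hstack([c(t,276,180),c(t,130,145)][:2]);a2=np.hstack([c(s,260,225),c(s,255,140)])
cv2.imwrite('pics/crop0.png',np.vstack([a,a2]))
b=cv2.resize(t[190:250,350:430],None,fx=5,fy=5);
cv2.imwrite('pics/crop1.png',np.hstack([b,c(s,265,285)]))
E
```

```text
(no output)
```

View pics/crop0.png

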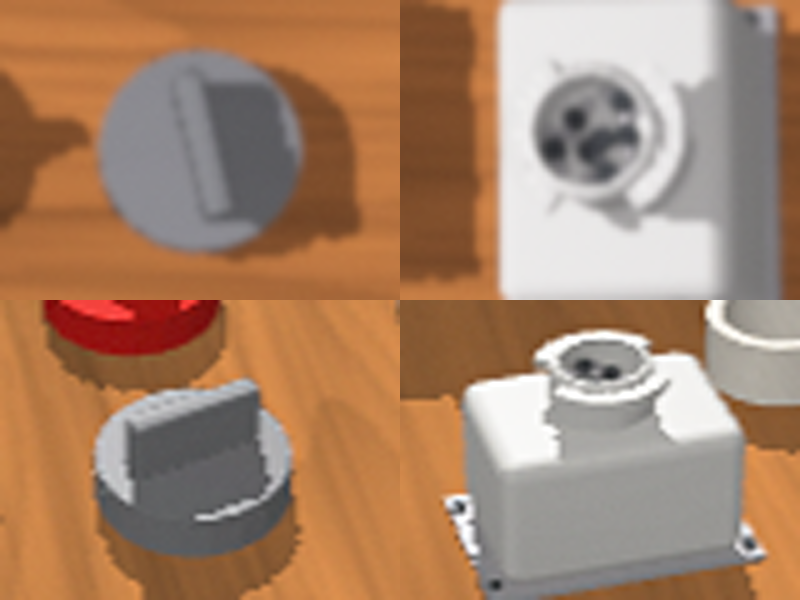

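View pics/crop1.png

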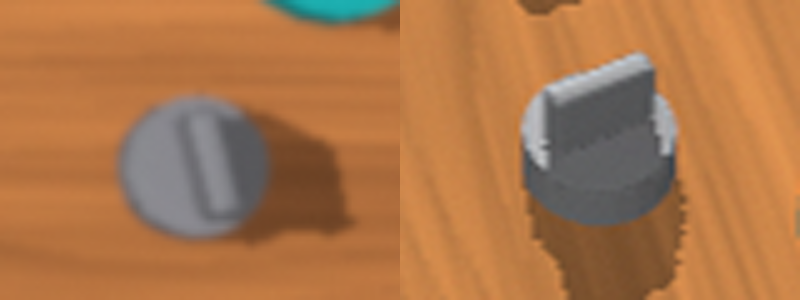

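The crops confirm it. The larger lid's bar runs from about (313,195) to (319,222) in top. The open neck with bolts is centred near (167.5,172) in top and (295.5,152) in side. Next I'll measure both.

```bash
cat > h.py <<'E'
import cv2,numpy as np
from plant import robot
C={}
for n in("side","top"):
    c=robot.get_calibration(n);R=cv2.Rodrigues(c['rvec'])[0];t=np.array(c['tvec']).ravel()
    f=210/np.tan(np.radians(c['vertical_fov']/2));K=np.array([[f,0,c['cx']],[0,f,c['cy']],[0,0,1]])
    C[n]=(K,R,t)
def ray(n,uv):
    K,R,t=C[n];d=R.T@np.linalg.inv(K)@np.array([uv[0],uv[1],1.]);return -R.T@t,d/np.linalg.norm(d)
def plane(n,uv,z):
    o,d=ray(n,uv);return o+d*(z-o[2])/d[2]
def tri(a,b): # top px, side px
    o1,d1=ray('top',a);o2,d2=ray('side',b)
    A=np.stack([d1,-d2],1);s=np.linalg.lstsq(A,o2-o1,rcond=None)[0]
    p,q=o1+s[0]*d1,o2+s[1]*d2
    return (p+q)/2,np.linalg.norm(p-q)
def proj(n,P):
    K,R,t=C[n];p=K@(R@np.asarray(P,float)+t);return p[:2]/p[2]
E
python3 - <<'E'
from h import *
np.set_printoptions(precision=4,suppress=True)
for n in C: print(n,'cam',-C[n][1].T@C[n][2])
u=lambda x0,y0,a,b:(x0+(a+.5)/5-.5,y0+(b+.5)/5-.5)
# bar top ends
print('end A',tri(u(276,180,186,74),u(260,225,131,121)))
print('end B',tri(u(276,180,217,213),u(260,225,254,82)))
print('rim', tri(u(130,145,188,135),u(255,140,203,58)))
t=cv2.imread('pics/top0.png')
hsv=cv2.cvtColor(t,cv2.COLOR_BGR2HSV)
m=((hsv[...,1]<70)).astype(np.uint8)
for name,(x,y,w,h) in dict(lid=(285,180,65,60),tub=(130,125,85,100)).items():
    r=m[y:y+h,x:x+w]; cs,_=cv2.findContours(r,cv2.RETR_EXTERNAL,cv2.CHAIN_APPROX_NONE)
    c=max(cs,key=cv2.contourArea)+np.array([[x,y]])
    print(name,cv2.contourArea(c),cv2.minEnclosingCircle(c),cv2.minAreaRect(c),cv2.fitEllipse(c))
    if name=='lid':
        e=cv2.fitEllipse(c)
        for z in(.0,.012,.024): print(z,plane('top',e[0],z), np.linalg.norm(plane('top',e[0],z)-plane('top',(e[0][0]+e[1][0]/2,e[0][1]),z))*2)
E
```

```text
side cam [ 0.3043 -1.0641  0.8449]
top cam [ 0.4222 -0.1186  0.9563]
end A (array([ 0.5162, -0.1657,  0.0415]), np.float64(0.06361963726362517))
end B (array([ 0.5096, -0.1879,  0.075 ]), np.float64(0.06016048656356988))
rim (array([0.5812, 0.1582, 0.1201]), np.float64(0.0017934930368647174))
lid 1213.5 ((315.6111145019531, 209.94444274902344), 20.279775619506836) ((315.5, 209.5), (39.0, 39.0), 90.0) ((315.5850524902344, 209.7935028076172), (39.06766891479492, 39.593170166015625), 56.1917839050293)
0.0 [ 0.5156 -0.1782  0.    ] 0.09668746573426919
0.012 [ 0.5144 -0.1775  0.012 ] 0.09547420928576224
0.024 [ 0.5133 -0.1767  0.024 ] 0.09426095283725523
tub 3718.0 ((178.5, 178.0), 43.10752487182617) ((177.5, 178.0), (72.0, 55.0), 90.0) ((177.75291442871094, 177.74241638183594), (62.14036560058594, 80.98033905029297), 173.6558837890625)
```

```bash
python3 - <<'E'
from h import *
np.set_printoptions(precision=4,suppress=True)
u=lambda x0,y0,a,b:(x0+(a+.5)/5-.5,y0+(b+.5)/5-.5)
A=tri(u(276,180,186,74),u(260,225,254,82));B=tri(u(276,180,217,213),u(260,225,131,121));print(A,B)
d=(A[0]-B[0]);print('len',np.linalg.norm(d),'yaw',np.degrees(np.arctan2(d[1],d[0])),(A[0]+B[0])/2)
a=plane('top',u(276,180,186,74),.056)-plane('top',u(276,180,217,213),.056);print('top only',np.linalg.norm(a),np.degrees(np.arctan2(a[1],a[0])))
t=cv2.imread('pics/top0.png')
print((plane('top',u(276,180,186,74),.056)+plane('top',u(276,180,217,213),.056))/2)
# tub left edge (subpixel) & right plate edge via saturation transition
sat=cv2.cvtColor(t,cv2.COLOR_BGR2HSV)[...,1].astype(float)
def edge(rows,x0,x1,z,thr=80):
    P=[]
    for r in rows:
        v=sat[r,x0:x1]-thr;i=np.where(v[:-1]*v[1:]<0)[0]
        if len(i):k=i[0];P.append(plane('top',(x0+k+v[k]/(v[k]-v[k+1]),r),z)[:2])
    P=np.array(P);l=cv2.fitLine(P.astype(np.float32),cv2.DIST_HUBER,0,.01,.01).ravel();
    print(len(P),np.degrees(np.arctan(l[1]/l[0])),l[2:])
edge(range(155,203),142,158,.09)
edge(range(158,205),198,215,.003)
g=cv2.cvtColor(t,cv2.COLOR_BGR2GRAY)
b=t[125:225,130:220];cv2.imwrite('pics/tub6.png',cv2.resize(b,None,fx=6,fy=6,interpolation=cv2.INTER_CUBIC))
E
```

```text
(array([ 0.5463, -0.1675,  0.0542]), np.float64(0.0003644373913919734)) (array([ 0.4811, -0.1833,  0.0549]), np.float64(0.0005688038822190848))
len 0.06709515675426676 yaw 13.6130844637323 [ 0.5137 -0.1754  0.0545]
top only 0.06683059642448111 13.693038616562962
[ 0.5138 -0.1754  0.056 ]
48 3.27829 [0.5731 0.2091]
47 3.550364 [0.5809 0.0992]
```

View pics/tub6.png

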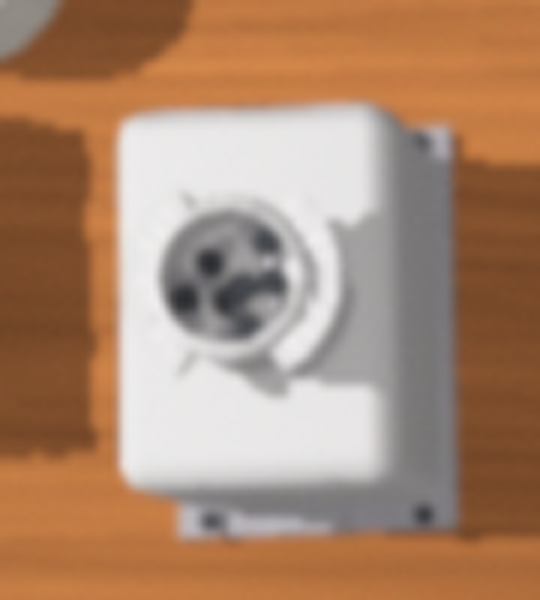

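```bash
python3 - <<'E'
from h import *
np.set_printoptions(precision=4,suppress=True)
t=cv2.imread('pics/top0.png');s=cv2.imread('pics/side0.png')
def hole(im,x,y,w,h,thr,k=8):
    g=cv2.resize(cv2.cvtColor(im[y:y+h,x:x+w],cv2.COLOR_BGR2GRAY),None,fx=k,fy=k,interpolation=cv2.INTER_CUBIC)
    m=(g<thr).astype(np.uint8);m=cv2.morphologyEx(m,cv2.MORPH_CLOSE,np.ones((25,25)))
    m=cv2.morphologyEx(m,cv2.MORPH_OPEN,cv2.getStructuringElement(2,(41,41)))
    cs,_=cv2.findContours(m,0,1);c=max(cs,key=cv2.contourArea);c=cv2.convexHull(c);e=cv2.fitEllipse(c)
    o=cv2.cvtColor(g,cv2.COLOR_GRAY2BGR);cv2.ellipse(o,e,(0,0,255),1)
    return (x+(e[0][0]+.5)/k-.5,y+(e[0][1]+.5)/k-.5),np.array(e[1])/k,o
a,ea,o1=hole(t,150,153,35,35,175);b,eb,o2=hole(s,275,140,40,28,175)
print(a,ea,b,eb,tri(a,b),plane('top',a,.12))
cv2.imwrite('pics/hole.png',np.hstack([o1,cv2.copyMakeBorder(o2,0,o1.shape[0]-o2.shape[0],0,0,0)]))
for q in[(203.5,215),(161,214.5)]:print('front',plane('top',q,.004))
print('back',plane('top',(203.5,146),.004))
E
```

```text
(169.97537994384766, 173.80289840698242) [24.9204 30.5038] (294.46056938171387, 147.06531238555908) [41.7025 48.1062] (array([0.5741, 0.1444, 0.142 ]), np.float64(0.005294164788964536)) [0.5755 0.1518 0.12  ]
front [0.4951 0.1    0.004 ]
front [0.4936 0.2067 0.004 ]
back [0.6697 0.1077 0.004 ]
```

View pics/hole.png

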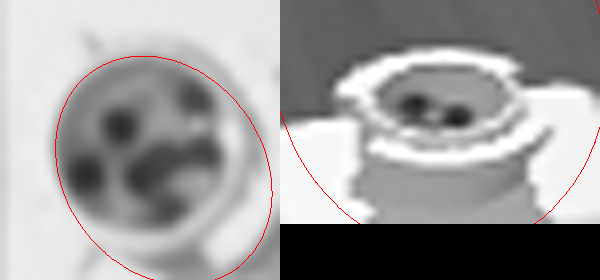

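```bash
python3 - <<'E'
from h import *
np.set_printoptions(precision=4,suppress=True)
print(tri((167.2,170.7),(294.6,151.9)),plane('top',(167.2,170.7),.12),plane('side',(294.6,151.9),.12))
for x in(.579,.581,.583):
  print(x,proj('top',(x,.157,.12)),proj('side',(x,.157,.12)))
print(proj('top',(.5138,-.1754,.056)))
for p in [([.5138,-.1754,.15],13.6),([.58,.157,.25],3.4),([.58,.157,.25],3.4-75)]:
  for y in(0,90,-90,180): print(p,y,robot.ik(p[0],[180,0,p[1]+y]))
E
```

```text
(array([0.5817, 0.1593, 0.1174]), np.float64(0.0022283265183031865)) [0.5823 0.1584 0.12  ] [0.5795 0.1548 0.12  ]
0.579 [167.7371 172.1941] [294.252  151.5556]
0.581 [167.7834 171.3005] [294.9214 151.4757]
0.583 [167.8296 170.4073] [295.5904 151.3958]
[315.9095 208.2466]
([0.5138, -0.1754, 0.15], 13.6) 0 [-32.6593  -2.2599 -18.8678  73.3921   0.     133.7407]
([0.5138, -0.1754, 0.15], 13.6) 90 [-32.6593  -2.2599 -18.8678  73.3921   0.      43.7407]
([0.5138, -0.1754, 0.15], 13.6) -90 [ -32.6593   -2.2599  -18.8678   73.3921    0.     -136.2593]
([0.5138, -0.1754, 0.15], 13.6) 180 [-32.6593  -2.2599 -18.8678  73.3921   0.     -46.2593]
([0.58, 0.157, 0.25], 3.4) 0 [  2.6906   5.874   -0.1196  84.0064   0.     179.2906]
([0.58, 0.157, 0.25], 3.4) 90 [ 2.6906  5.874  -0.1196 84.0064  0.     89.2906]
([0.58, 0.157, 0.25], 3.4) -90 [  2.6906   5.874   -0.1196  84.0064   0.     -90.7094]
([0.58, 0.157, 0.25], 3.4) 180 [ 2.6906  5.874  -0.1196 84.0064  0.     -0.7094]
([0.58, 0.157, 0.25], -71.6) 0 [   2.6906    5.874    -0.1196   84.0064    0.     -105.7094]
([0.58, 0.157, 0.25], -71.6) 90 [  2.6906   5.874   -0.1196  84.0064   0.     164.2906]
([0.58, 0.157, 0.25], -71.6) -90 [  2.6906   5.874   -0.1196  84.0064   0.     -15.7094]
([0.58, 0.157, 0.25], -71.6) 180 [ 2.6906  5.874  -0.1196 84.0064  0.     74.2906]
```

```bash
python3 - <<'E'
from h import *
np.set_printoptions(precision=4,suppress=True)
L=[.5138,-.1754];Y=193.6
robot.move_pose(L+[.22],[180,0,Y])
robot.set_gripper(.05)
r=robot.line_to(L+[.105],vel=.12,guard=8)
o=robot.observe();print(r,o['tool_pos'],o['ft_force'],o['time'])
for n in C: cv2.imwrite(f'pics/g_{n}.png',cv2.resize(robot.grab_frame(n)[140:320,220:400],None,fx=3,fy=3))
E
python3 -c "
import cv2,numpy as np
cv2.imwrite('pics/g.png',cv2.resize(np.hstack([cv2.imread('pics/g_top.png'),cv2.imread('pics/g_side.png')]),(800,400)))"
```

```text
False [ 0.5143 -0.1757  0.1059] [1.0986 0.9489 0.3253] 3.525
```

View pics/g.png

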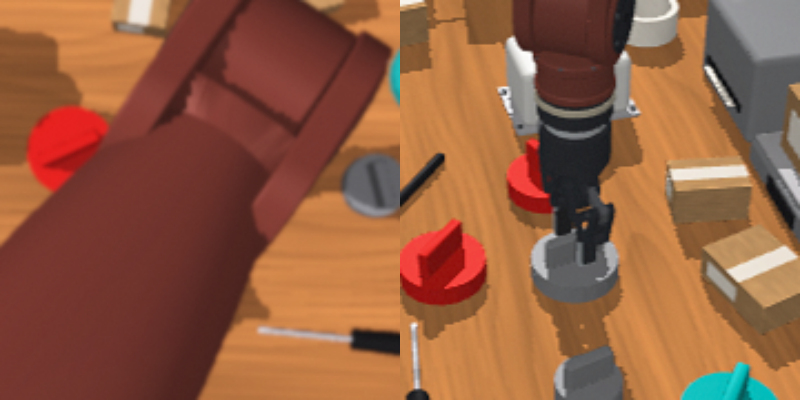

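In the side view, the fingers straddle the bar around (575,240) of the composite. The arm blocks the top view. I'll grip and lift now.

```bash
python3 - <<'E'
from h import *
np.set_printoptions(precision=4,suppress=True)
def st(m):
    o=robot.observe();print(m,o['tool_pos'],o['tcp_rot'],o['ft_force'],o['torque'],o['gripper_width'],o['time'])
robot.set_gripper(0.0);st('closed')
p=robot.observe()['tool_pos']
robot.line_to([p[0],p[1],.27],vel=.15);st('lift')
robot.move_pose([.581,.157,.27],[180,0,3.4-45+180]);robot.pause(.3);st('over')
f=robot.grab_frame('side');cv2.imwrite('pics/over.png',cv2.resize(f[80:220,220:400],None,fx=4,fy=4,interpolation=cv2.INTER_CUBIC))
E
```

```text
closed [ 0.5141 -0.1756  0.1055] [-179.9642    0.0341 -166.4003] [0.3862 0.4799 4.1299] [-0.0213  0.0076 -0.0083] 0.013205841857756835 4.0417
lift [ 0.5137 -0.1754  0.2688] [ 179.9293   -0.0684 -166.4017] [ 0.1423 -0.2571 -1.594 ] [-0.0384  0.0017 -0.0397] 0.012701693265806446 5.2917
over [0.5811 0.1564 0.27  ] [179.9978   0.0033 138.3599] [-0.3744  0.0651 -1.0161] [-0.0474  0.028   0.0519] 0.013036091132337287 7.0
```

View pics/over.png

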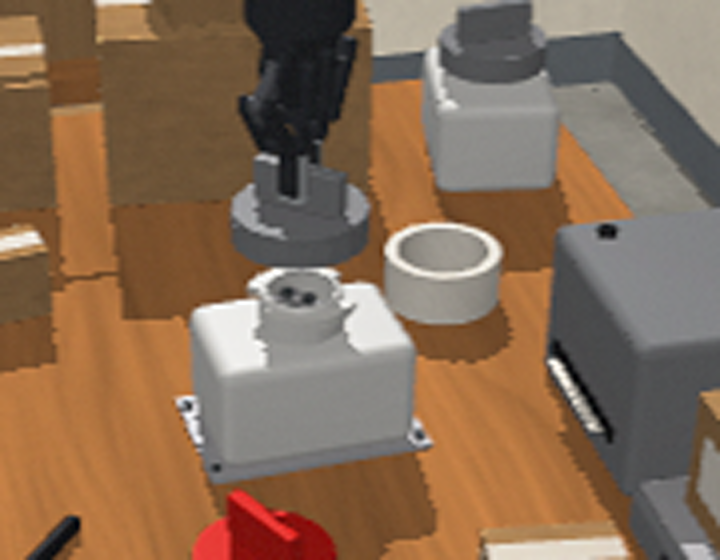

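The lid is held level, centred at column ~294.5 over the neck at ~294.6. I'll set it down on the ridges.

```bash
python3 - <<'E'
from h import *
np.set_printoptions(precision=4,suppress=True)
def st(m):
    o=robot.observe();print(m,o['tool_pos'],o['tcp_rot'][2],o['ft_force'],o['torque'],o['gripper_width'],o['time'])
robot.line_to([.581,.157,.232],vel=.1);st('near')
r=robot.line_to([.581,.157,.2155],vel=.02,guard=4);st(r)
f=robot.grab_frame('side');cv2.imwrite('pics/stand.png',cv2.resize(f[110:200,250:350],None,fx=6,fy=6,interpolation=cv2.INTER_CUBIC))
E
```

```text
near [0.5809 0.157  0.2319] 138.40281338899862 [-0.6589  0.7288 -0.378 ] [ 0.0083 -0.0091 -0.0027] 0.012885369711491696 7.5833
True [0.5811 0.157  0.2215] 138.402517787295 [-1.7635  0.3845  4.714 ] [0.0049 0.1882 0.007 ] 0.012726196168257833 8.1583
```

View pics/stand.png

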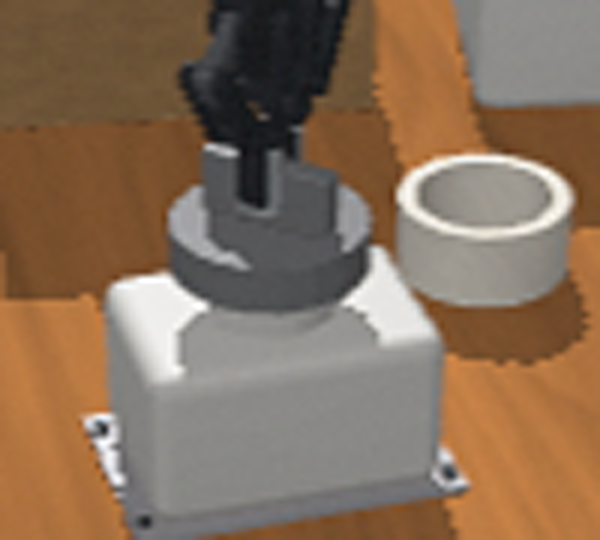

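The lid stands on the ridges at exactly the expected height: TCP at 0.2215 puts the lid origin at 0.116. Now I'll turn it back anticlockwise by 45°.

```bash
python3 - <<'E'
from h import *
np.set_printoptions(precision=4,suppress=True)
def st(m):
    o=robot.observe();print(m,o['tool_pos'],o['tcp_rot'][2],o['ft_force'],o['torque'],o['gripper_width'],o['time'])
robot.pause(.3);st('hold')
for y in(153.4,168.4,183.4):
    robot.line_to([.581,.157,.2213],rotation=[180,0,y],vel=.05);st(y)
r=robot.line_to([.581,.157,.2035],vel=.02,guard=8);robot.pause(.2);st(r)
E
```

```text
hold [0.581  0.157  0.2215] 138.40311754804924 [-1.5006 -0.8861  4.9231] [ 0.035   0.1724 -0.0344] 0.012595690945674884 8.5083
153.4 [0.5812 0.157  0.2215] 153.2155389598934 [0.4601 0.5582 1.6246] [ 0.1057 -0.0292  0.0279] 0.012558662040503423 8.9167
168.4 [0.5811 0.1571 0.2214] 168.11776907470713 [1.3645 0.6805 2.5047] [ 0.1785 -0.2807  0.0155] 0.012750549506245825 9.325
183.4 [0.5808 0.157  0.2208] -176.92627554369128 [-0.3427 -0.5254 -1.2565] [ 0.0189 -0.0205  0.0315] 0.01277922029073291 9.7333
True [0.5809 0.157  0.2064] -176.61462235607192 [-0.3106 -0.5314  5.2995] [-0.008   0.1099  0.0159] 0.012864626336376986 10.6417
```

It went down 15.1 mm onto the rim, as expected. Now I'll tighten it clockwise and watch the torque.

```bash
python3 - <<'E'
from h import *
np.set_printoptions(precision=4,suppress=True)
def st(m):
    o=robot.observe();print(m,o['tool_pos'],o['tcp_rot'][2],o['ft_force'],o['torque'],o['gripper_width'],round(o['time'],2));return o
t0=None
for y in[168.4,153.4,138.4,123.4,114.4]+list(np.arange(112.4,100,-2)):
    robot.line_to([.581,.157,.2064],rotation=[180,0,y],vel=.05)
    if y<115: robot.pause(.1)
    o=st(y);
    if abs(o['torque'][2])>(.9 if y<115 else .5): break
cv2.imwrite('pics/tight.png',cv2.resize(robot.grab_frame('side')[110:200,250:350],None,fx=6,fy=6,interpolation=cv2.INTER_CUBIC))
E
```

```text
168.4 [0.5811 0.157  0.2065] 168.58054129680514 [-0.5727  1.1651  2.1828] [ 0.0038 -0.0661 -0.0482] 0.013169821665694508 11.05
153.4 [0.5811 0.157  0.2065] 153.68478920867454 [0.7525 0.5992 2.2217] [-0.0295  0.0104 -0.0492] 0.012556928839304498 11.46
138.4 [0.581  0.157  0.2065] 138.72347897855593 [ 0.1985 -0.0156  2.5577] [-0.0152 -0.0265 -0.0319] 0.013166981056773698 11.87
123.4 [0.581  0.157  0.2065] 123.73540694105192 [-0.9028  0.6185  2.9172] [ 0.0075 -0.0214 -0.0459] 0.01292515077310134 12.28
114.4 [0.581  0.157  0.2065] 114.67599348225012 [0.5891 0.0117 2.2182] [-0.0116 -0.0263  0.0144] 0.012844100349600167 12.68
112.4 [0.5811 0.157  0.2065] 112.50535348420583 [0.7251 0.2693 2.7321] [ 0.0783 -0.1277  0.0525] 0.012728746321703524 13.03
110.4 [0.5817 0.1571 0.2066] 110.47866799264837 [ 5.424   1.3844 -0.1809] [ 0.2243 -1.2439  0.122 ] 0.012952239974370571 13.38
108.4 [0.582  0.157  0.2066] 108.51641370665308 [ 6.3034  0.9179 -0.3228] [ 0.0561 -1.626   0.7512] 0.012753436947917658 13.73
106.4 [0.582  0.157  0.2067] 106.57501012961922 [ 6.7256 -0.0799 -0.269 ] [-0.0043 -1.5968  1.3421] 0.01294000014045164 14.08
```

View pics/tight.png

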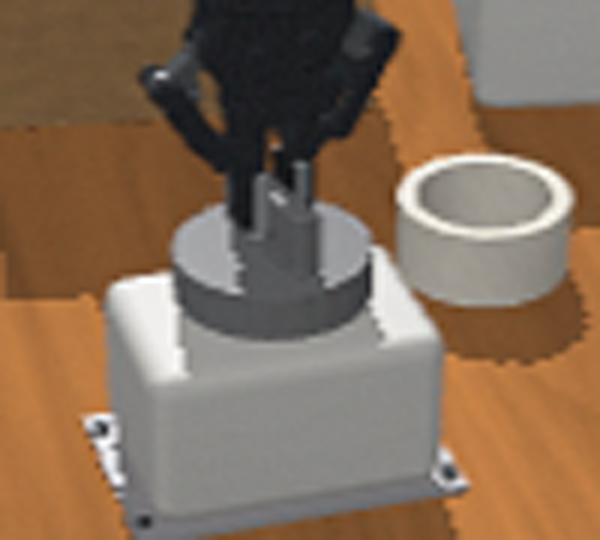

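```bash
python3 - <<'E'
from h import *
np.set_printoptions(precision=4,suppress=True)
def st(m):
    o=robot.observe();print(m,o['tool_pos'],o['tcp_rot'][2],o['ft_force'],o['torque'],o['gripper_width'],round(o['time'],2));return o
for x,y in((.583,106.4),(.583,104.4)):
    robot.line_to([x,.157,.2064],rotation=[180,0,y],vel=.03);robot.pause(.2);st((x,y))
E
```

```text
(0.583, 106.4) [0.5826 0.1571 0.2065] 106.52718402873155 [-0.9627 -1.2147  5.223 ] [-0.1146  0.3485  1.4464] 0.012689252172976378 14.58
(0.583, 104.4) [0.5826 0.1571 0.2066] 104.57777346362867 [-0.8484 -0.6496  6.3148] [-0.2118  0.276   2.0143] 0.013000829553285258 15.03
```

The torque is now a clean 2 N·m couple with no side force, so the lid is firmly at the stop. I'll ease the twist, release and retreat.

```bash
python3 - <<'E'
from h import *
np.set_printoptions(precision=4,suppress=True)
def st(m):
    o=robot.observe();print(m,o['tool_pos'],o['tcp_rot'][2],o['ft_force'],o['torque'],o['gripper_width'],round(o['time'],2));return o
robot.line_to([.583,.157,.2066],rotation=[180,0,108],vel=.03);robot.pause(.1);st('relax')
robot.set_gripper(.06);st('open')
robot.line_to([.583,.157,.31],vel=.12);st('up')
robot.move_pose([.45,-.25,.32],[180,0,150]);robot.pause(.3)
for n in C: cv2.imwrite(f'pics/end_{n}.png',robot.grab_frame(n))
st('away')
t=cv2.imread('pics/end_top.png')[130:220,120:220];s=cv2.imread('pics/end_side.png')[110:200,250:350]
cv2.imwrite('pics/end.png',cv2.resize(np.hstack([t,s]),None,fx=4,fy=4,interpolation=cv2.INTER_CUBIC))
E
```

```text
relax [0.5827 0.1571 0.2065] 107.938484295692 [-1.6413  0.1139  4.495 ] [0.0177 0.5087 0.9463] 0.012899170007597232 15.38
open [0.583  0.157  0.2065] 107.98213014411775 [-0.4388  0.0653 -0.9507] [-0.032   0.0579  0.0212] 0.05988573807434402 15.89
up [0.5828 0.157  0.3091] 107.99876801594843 [-0.681   0.4457  0.0822] [0.0047 0.0232 0.0167] 0.0600251861909982 16.9
away [ 0.4501 -0.2498  0.32  ] 150.02401242357755 [ 0.1661 -0.768   0.3322] [-0.0066 -0.0099 -0.0138] 0.06010045019736805 18.88
```

View pics/end.png

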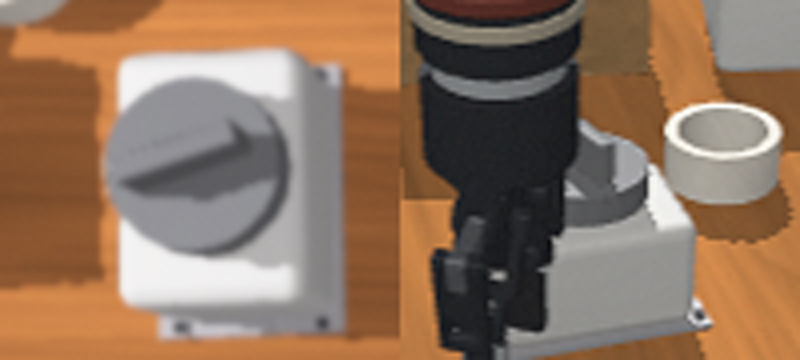

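View pics/end_top.png

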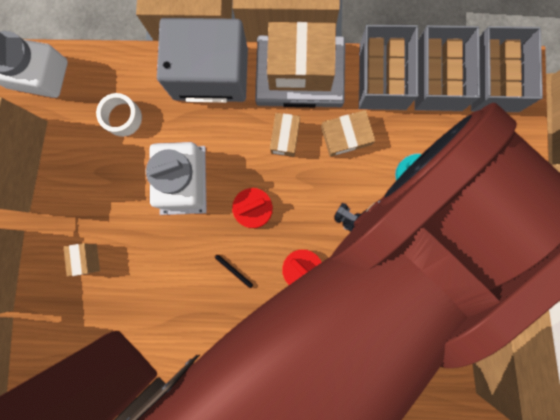

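Seen from the top, the lid is on the tub with its bar about 75° clockwise of the long axis. The arm hides part of the side view, so I'll move it clear for a last check of height, angle and the small lid.

```bash
python3 - <<'E'
from h import *
robot.goto_joints([-84.15,5.964,5.575,89.605,0,77.527]);robot.pause(.2)
for n in C: cv2.imwrite(f'pics/fin_{n}.png',robot.grab_frame(n))
print(robot.observe()['time'])
t=cv2.imread('pics/fin_top.png');s=cv2.imread('pics/fin_side.png')
k=dict(fx=8,fy=8,interpolation=cv2.INTER_CUBIC)
cv2.imwrite('pics/fin.png',np.hstack([cv2.resize(t[145:200,140:190],None,**k),cv2.resize(s[120:175,270:320],None,**k)]))
E
```

```text
20.7
```

View pics/fin.png

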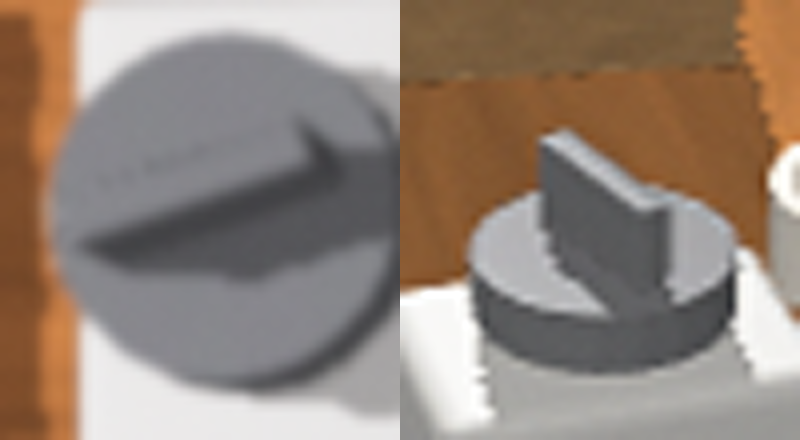

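View pics/fin_side.png

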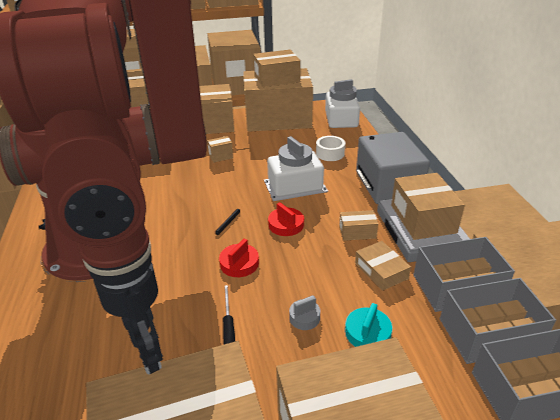

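```bash
python3 - <<'E'
from h import *
u=lambda x0,y0,a,b:(x0+(a+.5)/8-.5,y0+(b+.5)/8-.5)
n=tri(u(140,145,304,141),u(270,120,252,207));f=tri(u(140,145,77,215),u(270,120,154,134))
d=n[0]-f[0];print(n,f,np.linalg.norm(d),np.degrees(np.arctan2(d[1],d[0])))
a=plane('top',u(140,145,310,165),.157)-plane('top',u(140,145,80,240),.157);print(np.linalg.norm(a),np.degrees(np.arctan2(a[1],a[0])))
E
```

```text
(array([0.59289272, 0.12535647, 0.15609097]), np.float64(0.00248348298695765)) (array([0.57096526, 0.18464687, 0.15681233]), np.float64(0.0036495242073869205)) 0.06321934490687622 -69.70401515303548
0.06390703439769056 -70.38135912179372
```

```bash
python3 -c "
from plant import robot
robot.job_done();print(robot.observe()['time'])"
```

```text
the job is handed in; nothing more can be done
the job is handed in; nothing more can be done
```

The tub is closed with the larger grey lid, tightened to the stop and let go, and the job is handed in. The clock read 20.7 s at the last check, with the arm clear.

- **Placing:** I gripped the lid by its bar and stood it on the ridges 45° clockwise of the long axis, with contact at the expected height. I turned it back 45°, and it then dropped 15.1 mm straight onto the rim.
- **Tightening:** I turned it clockwise until the torque rose to about 2 N·m, then eased the twist and released.

**Last checks:**
- **Height and level:** The bar's top measured 156–157 mm from two views (157 expected), and its two ends agree to 1 mm.
- **Angle:** The bar measured about 73–74° clockwise of the tub's axis, against the nominal 75°. That is within my 2–3° measuring error.
- **Stop:** The stop showed first as a one-sided push at about 72°. I moved the tool 2 mm in x, after which the load was a nearly pure twist.
- **Disagreement:** Estimates of the tub's centre from the different views differed by about 2–4 mm, which is within the lid's play. One automatic fit of the mouth failed, so I read that by eye instead.
- **Other things:** The small lid and everything else visible in the final side view are where they were.

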